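# Couple the dosing spout to the jar filler

## Robot

A 6-joint arm with a two-finger parallel gripper is mounted at the origin on the work surface. World frame = base frame: x ahead of the robot, y to its left, z up, the work surface at z = 0. Lengths are in m, angles in rad, forces in N, time in s.
With the tool pointing down it reaches from about 0.3 to 1 m from the base axis. Payload 5.1 kg.
Tool frame: the origin (TCP) lies at the very end of the fingers, on their centre line; the grasp point (between the pads) lies 19 mm behind it; y points along the fingers, z is the direction in which the jaws open and shut, and the axes are right-handed (so a half turn about y gives the same grasp; the last joint's range is limited). The gripper opens to 95 mm and grips with 3 to 60 N. Pads are 20 mm wide; open, the fingers measure 119 mm over their backs; the gripper's body (75 mm by 180 mm) begins 59 mm behind the grasp point.
Start: joints at [-1.233, 0.124, 1.65, -0, 1.367, -0.083], TCP at [0.265, -0.593, 0.215] pointing down, gripper open.
Joint ranges: [-2.61, 2.61], [-1.02, 2.33], [0.03, 2.71], [-1.35, 4.49], [0.32, 2.68], [-2.91, 2.91]. Speed limits (rad/s): [2.57, 2.57, 3.14, 3.14, 3.14, 3.14].

## Interface

Orientations are given as [roll, pitch, yaw] about the fixed x, y, z axes, in that order (R = Rz(yaw) Ry(pitch) Rx(roll)).
In Python, from cell import ctrl gives the robot as it stands.
- The arm moves only by the tool send_rows, never from a script. Its argument "series" is a list of rows, each a list of 7 numbers: the turn, a rotation vector about the tool's x, y, z in rad, then the shift along the tool's x, y, z in m, then the finger opening in m, from 0 to 0.0951. In form: [[rx, ry, rz, x, y, z, grip], ...]. A call has 1 to 20 rows; each row is the pose to reach, as a shift and turn from the pose commanded when the call began, along the tool's axes at that moment; what a row does not reach only later rows make up. A row lasts 1/12 s, in which the tool goes at most 41.7 mm and 7.16 degrees, less where a joint would pass 70% of its speed; a pose out of reach is approached as far as the arm can. A call with a gripper value outside its range is refused whole. The fingers move at their own pace and stop on an object; "newtons" is the grip in N (left out, the last holds). Time passes only in rows, so rows that repeat a pose let the fingers close. It gives the time, the measured TCP pose, the force and the opening at its end, in the units of the state.
- ctrl.get_state(): the state, without advancing time (a new reading comes with each control period).
- ctrl.snapshot(name): name is "scene" or "top"; returns a dict with "frame" (384x512x3 uint8, red, green, blue), "fx", "fy", "cx", "cy" (pixels), "k1" (the pictures are not rectified: a ray, as slopes to the right and down, at radius r is drawn at 1 + k1 r^2 times it, then the intrinsics apply), "position" and "orientation" of the camera in the world. Camera axes: x right, y up, looking along -z (the intrinsics and any distortion apply to the point x, -y, -z); pixel columns grow to the right and rows downward; lengths in m; the calibration is good to about 2 mm. A picture is of the moment at which its call begins. There is no depth.
- ctrl.hand_in(): hands the job in, once; it reports no verdict.
Trained networks look in the newest picture that a camera, given by its name, has taken for a name from the list of things; names that differ only in an ending like _2 or _b are one class to them, and where a whole thing is asked for, a point or a joint stands for the part that bears it (a point fixed in the world has none). Each returns a list of dicts, best first, with "conf" (0 to 1); they miss things now and then, are a little off and sometimes report something else, mostly with a low value. They report only what shows in the picture. A call takes as long as a camera call. They do not tell look-alikes from the thing itself.
- ctrl.spot_in(camera, label): "xy" ([column, row] in pixels, amid what is visible of it).
- ctrl.outline_of(camera, label): "mask" (384x512 bool, what is visible of it) and "xy" ([column, row] in pixels, amid what is visible of it).
The state is a dict: "time": time; "joints": joint angles; "qvel": joint speeds; "effort": joint torques, N m; "position": TCP position; "tcp_rot": TCP orientation; "force": force on the tool from outside, world axes, zero at the start; "ft_torque": the same for the moment, N m; "width": opening from 0.0 (shut) to 1.0 (fully open).
Only numpy, scipy, OpenCV 4.12 (cv2) and the standard library are available. Lean on these libraries where they do the work, as an engineer would, in place of code of your own. Each camera call takes 0.05 s, during which the arm holds its last target.

## Task

Fit the dosing spout (the plug with the bent side pipe, not the plain cap) into the upright quick coupler so that its pipe stands over the little jar: set it in the mouth with its key in the slot, push the coupler's spring sleeve fully down by its ears so that the plug can drop fully home, then let the sleeve spring back up to lock it. Leave the cap in the rack and the jar standing where it is.

Things in the scene. Friction and masses are not known exactly. Their poses are not given: they have to be found in the camera images.
- spout_grip (a point): Centre of the spout's steel head, a block 34 (its x) x 26 (its y) x 36 mm high: grip across the 26 mm. z up; x along the side pipe (14 mm thick, 3 mm above this point, bent down 85 mm from the axis). Stem below; about 0.3 kg. Starts upright in a loose 20 mm deep hole of a black rack 30 mm high, 70 x 220 mm, with two holes 110 mm apart; the cap stands in the other; either may be in either.
- spout_tip (a point): Centre of the lower end of the spout's stem, 65 mm below the head's centre. The stem is 47 mm long, 23 mm thick, its tip chamfered 2 mm, with a groove from 11.5 to 22.5 mm above the tip. A key rib 6 mm wide on its +x side (the pipe's side) reaches 16 mm from the axis and runs from 24 mm above the tip to the underside of the head.
- spout_outlet (a point): Lower end of the spout's bent pipe, 85 mm along x from the stem's axis and 21 mm below the head's centre.
- cap_grip (a point): Centre of the round head (34 mm in diameter, 36 mm high) of the cap, a plug with the same stem and key but no pipe. To be left in the rack.
- coupler_mouth (a point): Centre of the mouth of the upright steel coupler, fixed on a 100 x 100 x 24 mm block, 87 mm above the table. z up; x points to the key slot in the wall (8.5 mm wide, open at the top) and on to the jar. Bore 25 mm wide, 47 mm deep. Seated: underside of the spout's head on the mouth, head's centre 18 mm above it.
- coupler_catches (a point): Point on the bore's axis 27 mm below the mouth, level with the top of four flat catches that stop the stem's tip here while the sleeve is up (head's centre 38 mm above the mouth, lowest 3 mm of the key in the slot). Turned more than about 5 degrees off, the spout rests on its key, 3 mm higher, and drops when turned right.
- coupler_floor (a point): Centre of the bore's floor, 47 mm below the mouth. With the sleeve at least 12 mm down the catches are clear and a let-go spout falls to here by its own weight (20 mm). When the sleeve comes up, the catches enter its groove and lock it.
- sleeve (a joint): How far the coupler's aluminium sleeve (a tube 62 mm in diameter around the coupler) is pushed down, m: 0 = fully up (its rest position), 0.014 = fully down, its stop. A spring pushes it up: about 6 N at the top, 13 N at the bottom. It does not tilt, so one ear is enough.
- ear_left (a point): Centre of the top of the sleeve's ear on the coupler's +y side, 60 mm from the axis, 7 mm below the mouth when the sleeve is up; moves with the sleeve. Each ear is a flat tab 32 mm wide (coupler's x), from 31 to 76 mm from the axis, 7 mm thick.
- ear_right (a point): The same on the coupler's -y side.
- jar_mouth (a point): Centre of the rim of the small open glass jar, 62 mm in diameter and 66 mm high, standing loose on the table under where the outlet must come, 85 mm from the coupler's axis on its slot side.
Mind the look-alikes: they are no part of the job. Leave any green look-alike of the part that bears spout_grip alone. What is shaped like the part that bears coupler_mouth but red is not meant.

How it is judged:
On the way:
1. with the spout standing in the coupler's mouth, the sleeve is pushed down (more than 11 mm) (value of joint sleeve above 0.011 m and horizontal distance between spout_grip and coupler_mouth below 0.01 m and z of spout_grip in the frame of coupler_mouth below 0.045 m), for 0.05 s.
At the end, for the whole second after the job is handed in: The spout is upright and fully home in the coupler (head within 3.5 mm of the mouth, within 5 mm of the axis), the sleeve is back up to within 2 mm, the outlet is over the upright jar's mouth (within 22 mm of its centre), and the cap is still in its hole (within 20 mm) (z of spout_grip in the frame of coupler_mouth below 0.0215 m and horizontal distance between spout_grip and coupler_mouth below 0.005 m and angle between the z axis of spout_grip and the z axis of coupler_mouth, either way round below 0.08 rad and value of joint sleeve below 0.002 m and horizontal distance between spout_outlet and jar_mouth below 0.022 m and angle between jar_mouth's own z axis and vertical below 0.1 rad and distance of cap_grip from where it was at the start of the episode below 0.02 m); the robot touches nothing.
It fails at once if the jar is knocked over (angle between jar_mouth's own z axis and vertical above 0.6 rad).
It fails at once if the cap is taken out of the rack (distance of cap_grip from where it was at the start of the episode above 0.03 m).
It also fails if it takes over 51 s, if anything falls off the work surface, if the arm or the gripper's body presses on something with over 40 N, if the wrist force passes 120 N, or if a joint passes its speed limit or range.

## Working session

There is one attempt and no reset: what is moved stays moved. The work goes in short steps, Python scripts to look and compute and a tool call to move; the robot and the scene stay as the last step left them, time stands still between calls to the robot, and variables do not carry over. Pictures are saved under pics/ and viewed, and the job is handed in when it is done.

Besides the shell and the picture viewer there is one more tool, called as name(argument=value, ...) on one line, values as JSON. send_rows: Moves the arm, as the interface text tells. Its arguments: {"type":"object","properties":{"series":{"type":"array"},"newtons":{"type":"number"}},"required":["series"]}

```bash
mkdir -p pics; ls
cat > h.py <<'E'
import numpy as np, cv2
from cell import ctrl
from scipy.spatial.transform import Rotation as R
def rot(o):
    o=np.array(o,float)
    if o.shape==(3,3): return o
    if o.shape==(3,): return R.from_euler('xyz',o).as_matrix()
    return R.from_quat(o).as_matrix()
def snap(n):
    s=ctrl.snapshot(n); return s
def save(s,name,crop=None,scale=1):
    f=s['frame'][:,:,::-1]
    if crop: f=f[crop[1]:crop[3],crop[0]:crop[2]]
    f=cv2.resize(f,None,fx=scale,fy=scale,interpolation=cv2.INTER_CUBIC)
    cv2.imwrite('pics/'+name,f)
def ray(s,xy):
    d=np.array([(xy[0]-s['cx'])/s['fx'],(xy[1]-s['cy'])/s['fy']])
    u=d.copy()
    for _ in range(30): u=d/(1+s['k1']*(u@u))
    v=rot(s['orientation'])@np.array([u[0],-u[1],-1]); return np.array(s['position'],float),v
def atz(s,xy,z):
    p,v=ray(s,xy); return p+v*(z-p[2])/v[2]
def proj(s,P):
    c=rot(s['orientation']).T@(np.array(P,float)-np.array(s['position']))
    u=np.array([c[0],-c[1]])/-c[2]; u=u*(1+s['k1']*(u@u))
    return np.array([s['fx']*u[0]+s['cx'],s['fy']*u[1]+s['cy']])
def tri(s1,a,s2,b):
    p,u=ray(s1,a);q,v=ray(s2,b);u/=np.linalg.norm(u);v/=np.linalg.norm(v)
    A=np.stack([u,-v],1);t=np.linalg.lstsq(A,q-p,rcond=None)[0]
    a=p+u*t[0];b=q+v*t[1];return (a+b)/2,np.linalg.norm(a-b)
E
python3 - <<'E'
from h import *
import pickle
print(ctrl.get_state())
D={}
for n in('scene','top'):
    s=snap(n); print({k:v for k,v in s.items() if k!='frame'}); save(s,n+'0.png',None,1.5); D[n]=s
    for l in('spout_grip','spout_tip','spout_outlet','cap_grip','coupler_mouth','ear_left','ear_right','jar_mouth'):
        print(n,l,[(np.round(d['xy'],1).tolist(),round(d['conf'],2)) for d in ctrl.spot_in(n,l)])
pickle.dump(D,open('d0.pkl','wb'))
E
```

```text
pics
{'time': 0.0, 'joints': array([-1.23256276e+00,  1.24477106e-01,  1.65163398e+00, -3.84441238e-06,
        1.36750286e+00, -8.25984703e-02]), 'qvel': array([ 0.00055222, -0.00116391, -0.00026338, -0.00094937, -0.00088638,
        0.00104801]), 'effort': array([ 1.41401048e-03, -4.17604887e+01, -3.59925699e+01,  7.75605370e-02,
        4.92018135e-02, -1.69940236e-04]), 'position': array([ 0.26530231, -0.59270459,  0.21342883]), 'tcp_rot': array([-1.57281103e+00,  1.63014574e-04, -2.72076000e+00]), 'force': array([ 0.45506441, -0.4481877 , -0.64233306]), 'ft_torque': array([-0.00024009, -0.01827472, -0.04677341]), 'width': 0.9993843666403893}
{'fx': 350.5483473452343, 'fy': 350.5483473452343, 'cx': 254.4208609956676, 'cy': 191.62383971451112, 'k1': 0.019898185257693893, 'position': array([ 0.86282674, -0.34756376,  0.71003427]), 'orientation': array([0.70102097, 0.0184971 , 0.76356762])}
scene spout_grip [([242.4, 149.3], 0.81), ([173.8, 272.3], 0.42), ([294.5, 168.4], 0.16)]
scene spout_tip [([291.9, 169.0], 0.96), ([242.7, 154.7], 0.91)]
scene spout_outlet [([294.5, 169.1], 0.9
[... 363 characters left out ...]
0.7856399153997, 'cx': 258.9674076067695, 'cy': 190.67908009558022, 'k1': -0.09909782715290046, 'position': array([0.36940758, 0.04644426, 0.74853034]), 'orientation': array([ 0.18011068, -0.01000719, -1.59951116])}
top spout_grip [([221.9, 262.9], 0.85), ([193.9, 182.3], 0.61), ([378.4, 195.6], 0.39)]
top spout_tip [([221.9, 267.5], 0.9), ([194.1, 182.4], 0.84)]
top spout_outlet [([194.5, 179.6], 0.57)]
top cap_grip [([149.7, 204.4], 0.67), ([380.2, 196.1], 0.29)]
top coupler_mouth [([320.9, 257.4], 0.68)]
top ear_left [([379.3, 194.9], 0.77), ([308.3, 253.7], 0.58)]
top ear_right [([380.9, 193.4], 0.96), ([309.2, 255.9], 0.85)]
top jar_mouth [([379.6, 187.4], 0.67), ([375.9, 156.0], 0.63)]
```

View pics/scene0.png

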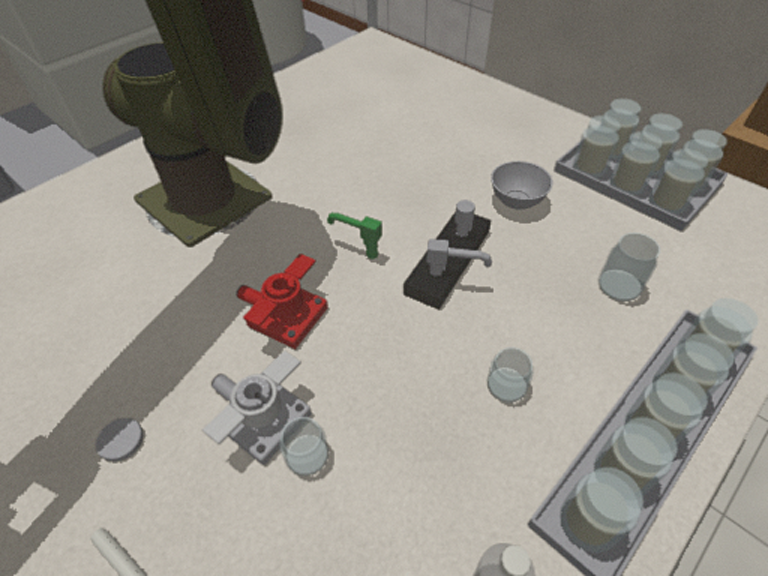

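View pics/top0.png

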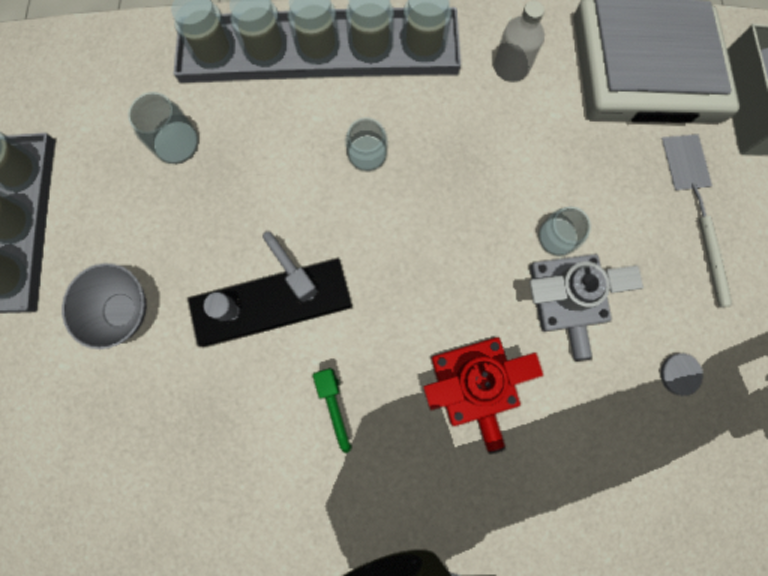

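The steel spout is in the rack at scene (293,168), top (198,187). The green one at scene (245,152), top (220,265) is a look-alike. The grey coupler is at scene (172,265), top (390,190), with the jar next to it. The red coupler at scene (190,200), top (322,255) is not meant. I'll confirm these in crops.

Run:
```python
import pickle
from h import *
D=pickle.load(open('d0.pkl','rb'))
def cr(n,c): 
    f=D[n]['frame'][c[1]:c[3],c[0]:c[2],::-1]; return cv2.resize(f,(390,290),interpolation=cv2.INTER_CUBIC)
a=np.hstack([cr('top',(120,145,250,242)),cr('top',(335,130,465,227))])
b=np.hstack([cr('scene',(250,110,380,207)),cr('scene',(120,225,250,322))])
cv2.imwrite('pics/crop0.png',np.vstack([a,b]))
```

```text
(no output)
```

View pics/crop0.png

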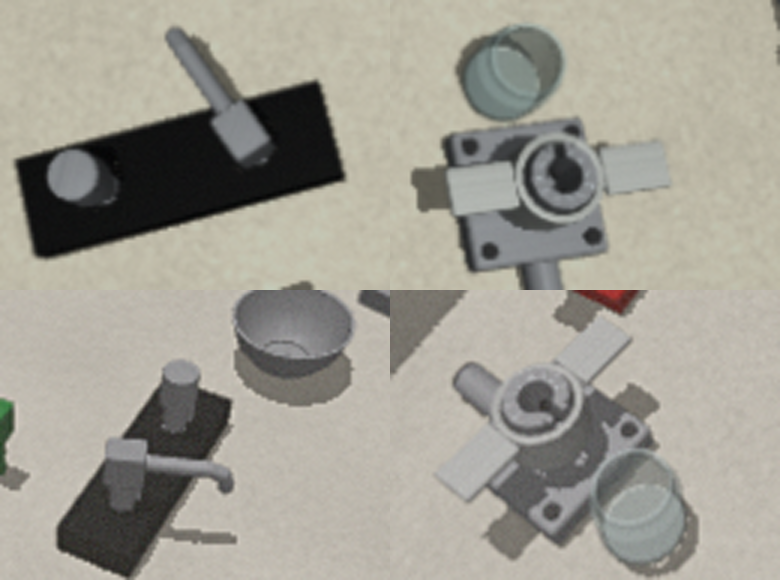

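Run:
```python
import pickle
from h import *
D=pickle.load(open('d0.pkl','rb'))
def cr(n,c,k,name):
    f=D[n]['frame'][c[1]:c[3],c[0]:c[2],::-1]; f=cv2.resize(f,None,fx=k,fy=k,interpolation=cv2.INTER_CUBIC)
    for x in range((c[0]//10+1)*10,c[2],10):
        cv2.line(f,(int((x-c[0]+.5)*k),0),(int((x-c[0]+.5)*k),4 if x%50 else 12),(0,0,255),1); cv2.putText(f,str(x),(int((x-c[0])*k),22),0,.35,(0,0,255),1)
    for y in range((c[1]//10+1)*10,c[3],10):
        cv2.line(f,(0,int((y-c[1]+.5)*k)),(5,int((y-c[1]+.5)*k)),(0,0,255),1); cv2.putText(f,str(y),(8,int((y-c[1]+.5)*k)+4),0,.35,(0,0,255),1)
    cv2.imwrite('pics/'+name,f)
cr('top',(345,130,435,242-30),7,'tc.png')
cr('scene',(130,225,230,322),6,'sc.png')
cr('top',(165,145,245,215),8,'ts.png')
cr('scene',(262,140,340,210),8,'ss.png')
```

```text
(no output)
```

View pics/tc.png

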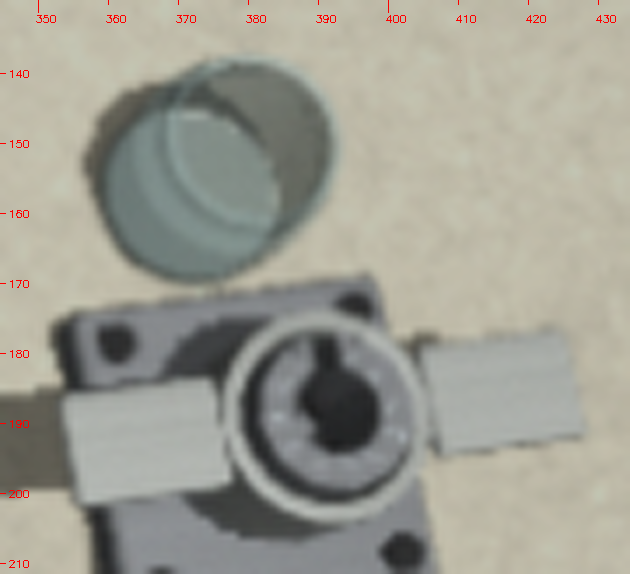

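View pics/sc.png

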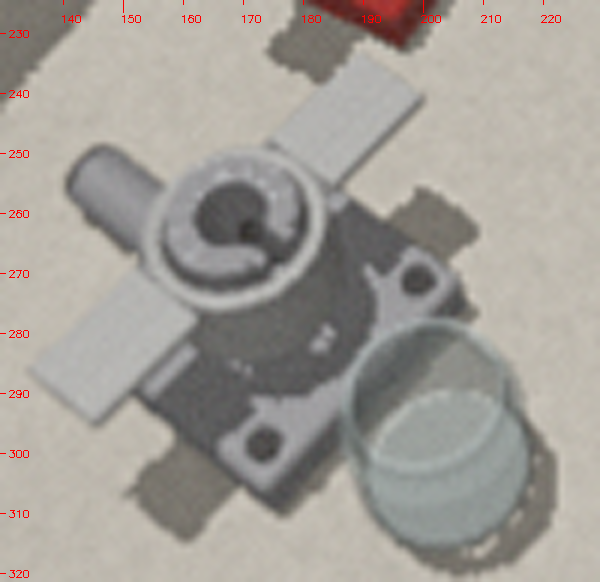

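View pics/ts.png

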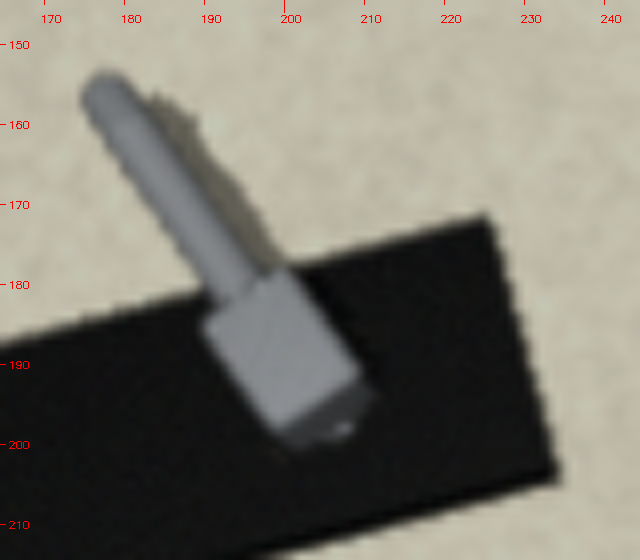

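View pics/ss.png

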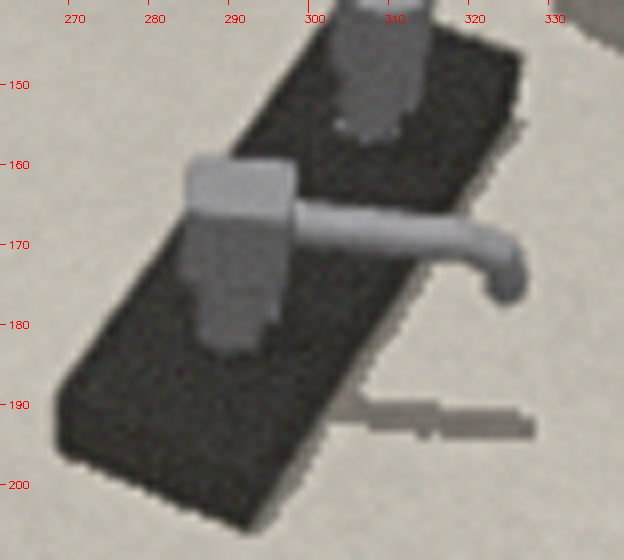

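```bash
cat > fit.py <<'E'
import pickle
from h import *
from scipy.optimize import least_squares
D=pickle.load(open('d0.pkl','rb'))
def T(p): return ('top',(345+p[0]/7-.5,130+p[1]/7-.5))
def S(p): return ('scene',(130+p[0]/6-.5,225+p[1]/6-.5))
def U(p): return ('top',(165+p[0]/8-.5,145+p[1]/8-.5))
def V(p): return ('scene',(262+p[0]/8-.5,140+p[1]/8-.5))
def fit(obs,x0,cams=('top','scene')):
    obs=[o for o in obs if o[1][0] in cams]
    def f(q):
        c,s=np.cos(q[2]),np.sin(q[2]);r=[]
        for P,(n,xy) in obs:
            w=(q[0]+c*P[0]-s*P[1],q[1]+s*P[0]+c*P[1],P[2]); r+=list(proj(D[n],w)-np.array(xy))
        return np.array(r)
    r=least_squares(f,x0,loss='soft_l1'); return r.x,np.round(f(r.x).reshape(-1,2),1)
cp=[((.016,.076,.08),T((62,400))),((-.016,.076,.08),T((85,505))),((.016,-.076,.08),T((565,330))),((-.016,-.076,.08),T((583,435))),
((-.016,.076,.08),S((362,50))),((.016,.076,.08),S((425,97))),((.016,-.076,.08),S((97,425))),((-.016,-.076,.08),S((28,370))),
((.05,.05,.024),T((75,312))),((.05,-.05,.024),T((375,277))),((.05,.05,.024),S((460,283))),((.05,-.05,.024),S((275,500))),
((0,0,.087),T((342,410))),((0,0,.087),S((233,215)))]
sp=[((.017,.013,.093),U((203,325))),((.017,-.013,.093),U((290,265))),((-.017,-.013,.093),U((360,368))),((-.017,.013,.093),U((280,438))),
((.017,.013,.093),V((298,160))),((.017,-.013,.093),V((293,220))),((-.017,.013,.093),V((192,157))),((-.017,-.013,.093),V((185,216))),((.085,0,.056),V((508,290)))]
jr=[((0,0,.066),T((251,143))),((0,0,.066),S((428,397))),((0,0,0.002),T((191,195))),((0,0,.002),S((445,470)))]
if __name__=='__main__':
  for nm,o,x0 in(('coupler',cp,(.4,-.2,0)),('spout',sp,(.4,.1,.5)),('jar',jr,(.5,-.2,0))):
    for c in(('top','scene'),('top',),('scene',)):
        q,r=fit(o,x0,c); print(nm,c,np.round(q,4)); 
        if len(c)==2: print(r.tolist())
E
python3 fit.py
```

```text
coupler ('top', 'scene') [ 0.488  -0.2243  0.1088]
[[-1.0, -0.8], [-1.4, 0.2], [-0.2, -0.8], [0.6, -0.3], [-0.8, 0.0], [-0.4, -0.2], [-1.2, 0.4], [-0.8, -0.0], [-1.1, -0.3], [0.4, -1.2], [0.6, -0.8], [-2.4, -0.6], [-1.1, -0.1], [-0.8, 0.2]]
coupler ('top',) [ 0.4871 -0.2256  0.1088]
coupler ('scene',) [ 0.4894 -0.2234  0.1129]
spout ('top', 'scene') [0.4973 0.1496 0.6376]
[[-1.1, -0.1], [-1.1, -0.9], [0.8, 0.0], [-0.2, -0.4], [-0.2, 0.3], [-0.1, 0.3], [-0.7, -0.3], [-0.5, -0.3], [-0.8, 0.2]]
spout ('top',) [0.4965 0.1486 0.6094]
spout ('scene',) [0.4982 0.1503 0.6488]
jar ('top', 'scene') [ 0.5735 -0.2167  0.    ]
[[0.3, -0.8], [-1.2, -0.6], [-1.0, 0.2], [0.2, 0.5]]
jar ('top',) [ 0.5728 -0.2174  0.    ]
jar ('scene',) [ 0.5744 -0.2161  0.    ]
```

```bash
cat > go.py <<'E'
from h import *
def delta(pos,yaw):
    s=ctrl.get_state(); Rc=R.from_euler('xyz',s['tcp_rot']); Rt=R.from_euler('xyz',[-np.pi/2,0,yaw])
    rv=(Rc.inv()*Rt).as_rotvec(); d=Rc.inv().apply(np.array(pos)-s['position'])
    print('t',round(s['time'],2),'pos',np.round(s['position'],4),'rpy',np.round(s['tcp_rot'],4),'F',np.round(s['force'],1),'w',round(s['width'],3))
    print('turn',np.round(rv,4),'shift',np.round(d,4))
E
python3 -c "
from go import *
delta([.4975,.1496,.17],.638-np.pi)"
```

```text
t 0.9 pos [ 0.2655 -0.5933  0.2146] rpy [-1.5708  0.     -2.7208] F [ 0.  -0.6  0.3] w 0.999
turn [ 0.     -0.2172 -0.    ] shift [-0.5152  0.0447 -0.5833]
```

send_rows(series=[[0,-0.05,0,-0.025,0.002,-0.029,0.07],[0,-0.1,0,-0.05,0.004,-0.057,0.07],[0,-0.15,0,-0.078,0.006,-0.088,0.07],[0,-0.217,0,-0.103,0.009,-0.117,0.07],[0,-0.217,0,-0.515,0.045,-0.583,0.07],[0,-0.217,0,-0.515,0.045,-0.583,0.07],[0,-0.217,0,-0.515,0.045,-0.583,0.07],[0,-0.217,0,-0.515,0.045,-0.583,0.07],[0,-0.217,0,-0.515,0.045,-0.583,0.07],[0,-0.217,0,-0.515,0.045,-0.583,0.07],[0,-0.217,0,-0.515,0.045,-0.583,0.07],[0,-0.217,0,-0.515,0.045,-0.583,0.07],[0,-0.217,0,-0.515,0.045,-0.583,0.07],[0,-0.217,0,-0.515,0.045,-0.583,0.07],[0,-0.217,0,-0.515,0.045,-0.583,0.07],[0,-0.217,0,-0.515,0.045,-0.583,0.07],[0,-0.217,0,-0.515,0.045,-0.583,0.07],[0,-0.217,0,-0.515,0.045,-0.583,0.07],[0,-0.217,0,-0.515,0.045,-0.583,0.07],[0,-0.217,0,-0.515,0.045,-0.583,0.07]])

```text
time: 2.57
position: [0.4981, 0.1547, 0.1694]
tcp_rot: [-1.573, 0.001, -2.498]
force: [-1.3, -0.3, 0.2]
width: 0.739
```

```bash
python3 -c "
from go import *
delta([.4975,.1496,.056],.638-np.pi)
s=snap('top');save(s,'t1.png',(120,100,300,240),4)"
```

```text
t 2.57 pos [0.4981 0.1547 0.1694] rpy [-1.5726e+00  1.5000e-03 -2.4978e+00] F [-1.3 -0.3  0.2] w 0.739
turn [ 0.0018  0.0058 -0.0015] shift [0.0037 0.1134 0.0039]
```

View pics/t1.png

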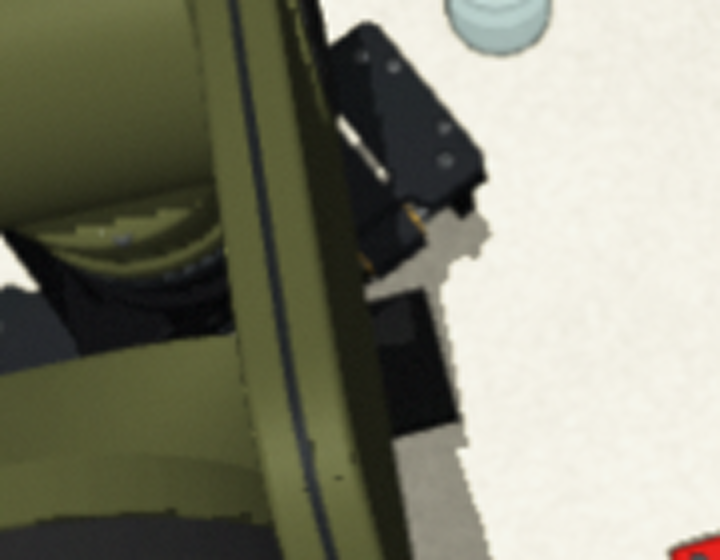

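The arm hides the spout in the top view, and it was still settling when this was taken. I'll read the state again and look from the scene camera.

```bash
python3 -c "
from go import *
s=snap('scene');s=snap('scene');save(s,'s1.png',(200,80,380,220),4)
delta([.4975,.1496,.056],.638-np.pi)"
```

```text
t 2.72 pos [0.4972 0.1493 0.1695] rpy [-1.5707e+00 -9.0000e-04 -2.5026e+00] F [-0.5 -0.6  0.6] w 0.736
turn [-0.0001  0.0009  0.0009] shift [-0.0005  0.1135 -0.    ]
```

View pics/s1.png

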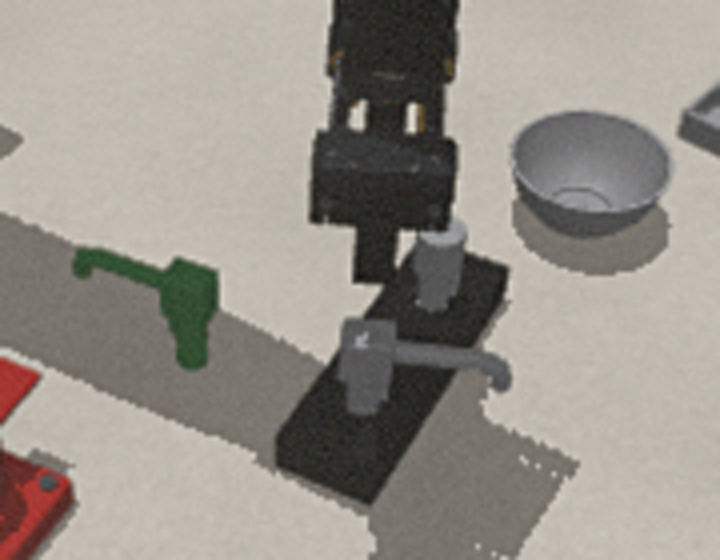

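The fingers line up with the spout's head at crop (368,335). Going down.

send_rows(series=[[0,0,0,0,0.015,0,0.07],[0,0,0,0,0.035,0,0.07],[0,0,0,0,0.06,0,0.07],[0,0,0,0,0.08,0,0.07],[0,0,0,0,0.095,0,0.07],[0,0,0,0,0.105,0,0.07],[0,0,0,0,0.112,0,0.07],[0,0,0,0,0.1125,0,0.07],[0,0,0,0,0.1125,0,0.07],[0,0,0,0,0.1125,0,0.015],[0,0,0,0,0.1125,0,0.015],[0,0,0,0,0.1125,0,0.015],[0,0,0,0,0.1125,0,0.015],[0,0,0,0,0.1125,0,0.015],[0,0,0,0,0.1125,0,0.015],[0,0,0,0,0.1125,0,0.015],[0,0,0,0,0.1125,0,0.015]], newtons=40)

```text
time: 4.13
position: [0.4973, 0.1494, 0.0572]
tcp_rot: [-1.571, -0.0, -2.504]
force: [-1.7, 0.8, 1.1]
width: 0.27
```

```bash
python3 -c "
from go import *
delta([.4975,.1496,.15],.638-np.pi)
s=snap('scene');save(s,'s2.png',(200,80,380,220),4)"
```

```text
t 4.13 pos [0.4973 0.1494 0.0572] rpy [-1.5713e+00 -1.0000e-04 -2.5039e+00] F [-1.7  0.8  1.1] w 0.27
turn [ 0.0005 -0.0003  0.0001] shift [-0.0003 -0.0928 -0.0001]
```

View pics/s2.png

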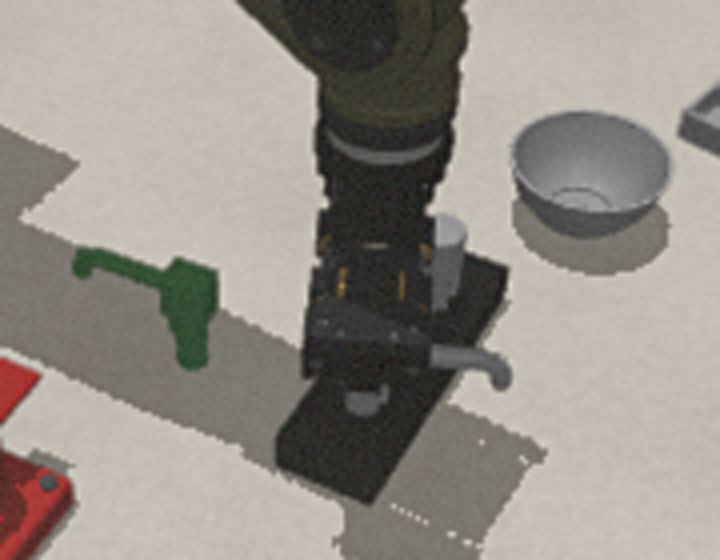

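Gripped at 25.7 mm. Lifting.

send_rows(series=[[0,0,0,0,-0.005,0,0.015],[0,0,0,0,-0.015,0,0.015],[0,0,0,0,-0.03,0,0.015],[0,0,0,0,-0.05,0,0.015],[0,0,0,0,-0.075,0,0.015],[0,0,0,0,-0.1,0,0.015],[0,0,0,0,-0.12,0,0.015],[0,0,0,0,-0.135,0,0.015],[0,0,0,0,-0.145,0,0.015],[0,0,0,0,-0.145,0,0.015],[0,0,0,0,-0.145,0,0.015],[0,0,0,0,-0.145,0,0.015]])

```text
time: 5.18
position: [0.4965, 0.149, 0.2006]
tcp_rot: [-1.572, -0.003, -2.504]
force: [-1.2, -0.1, -3.6]
width: 0.268
```

```bash
python3 -c "
from go import *
delta([.488,-.2245,.20],.11-np.pi)"
```

```text
t 5.18 pos [0.4965 0.149  0.2006] rpy [-1.5718e+00 -2.5000e-03 -2.5038e+00] F [-1.2 -0.1 -3.6] w 0.268
turn [3.000e-04 5.278e-01 2.700e-03] shift [0.2292 0.0009 0.295 ]
```

send_rows(series=[[0,0.01,0,0.004,0,0.005,0.015],[0,0.03,0,0.014,0,0.018,0.015],[0,0.07,0,0.029,0,0.037,0.015],[0,0.11,0,0.047,0,0.06,0.015],[0,0.15,0,0.065,0,0.084,0.015],[0,0.19,0,0.084,0,0.108,0.015],[0,0.24,0,0.103,0,0.132,0.015],[0,0.28,0,0.122,0,0.157,0.015],[0,0.33,0,0.141,0,0.181,0.015],[0,0.37,0,0.16,0,0.206,0.015],[0,0.41,0,0.178,0,0.23,0.015],[0,0.45,0,0.196,0,0.252,0.015],[0,0.49,0,0.211,0,0.272,0.015],[0,0.515,0,0.222,0,0.286,0.015],[0,0.528,0,0.229,0,0.295,0.015],[0,0.528,0,0.229,0,0.295,0.015],[0,0.528,0,0.229,0,0.295,0.015],[0,0.528,0,0.229,0,0.295,0.015]])

```text
time: 6.68
position: [0.4888, -0.2233, 0.2015]
tcp_rot: [-1.572, -0.001, -3.031]
force: [-0.0, 0.7, -3.4]
width: 0.275
```

```bash
python3 -c "
from go import *
delta([.488,-.2245,.15],.11-np.pi)
s=snap('scene');save(s,'s3.png',(90,130,270,270+60),3)
s=snap('top');save(s,'t3.png',(330,100,470,220),5)"
```

```text
t 6.68 pos [ 0.4888 -0.2233  0.2015] rpy [-1.572e+00 -8.000e-04 -3.031e+00] F [-0.   0.7 -3.4] w 0.275
turn [0.0012 0.0005 0.0008] shift [0.0009 0.0515 0.0012]
```

View pics/s3.png

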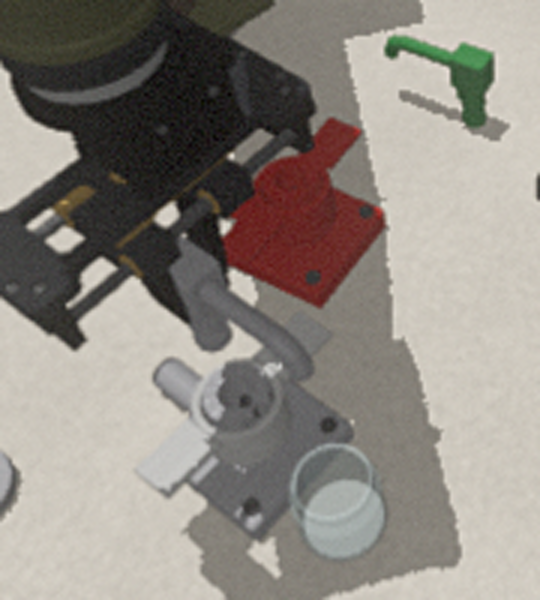

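View pics/t3.png

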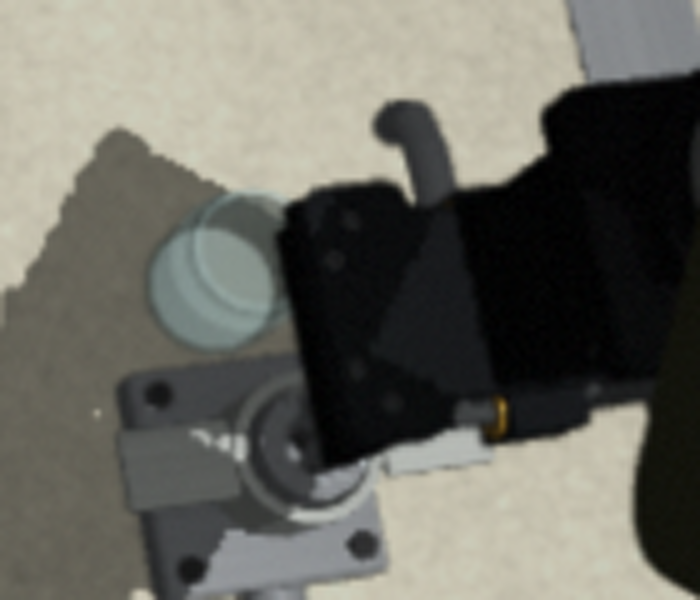

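```bash
cat > ov.py <<'E'
from go import *
def overlay(n,crop,k,name,head,yaw,tilt=0):
    s=snap(n); f=cv2.resize(s['frame'][crop[1]:crop[3],crop[0]:crop[2],::-1],None,fx=k,fy=k,interpolation=cv2.INTER_CUBIC)
    c,sn=np.cos(yaw),np.sin(yaw)
    def P(l):
        w=np.array(head)+[c*l[0]-sn*l[1],sn*l[0]+c*l[1],l[2]]; p=proj(s,w); return tuple(int(v) for v in ((p-np.array(crop[:2])+.5)*k))
    b=[(x,y,z) for z in(.018,-.018) for x,y in((.017,.013),(.017,-.013),(-.017,-.013),(-.017,.013))]
    for i in range(4):
        for a,d in((i,(i+1)%4),(i+4,(i+1)%4+4),(i,i+4)): cv2.line(f,P(b[a]),P(b[d]),(0,255,0),1)
    cv2.line(f,P((.017,0,.003)),P((.085,0,.003)),(0,0,255),1);cv2.line(f,P((.085,0,.003)),P((.085,0,-.021)),(0,0,255),1)
    for z in(-.018,-.041,-.065):
        q=[P((.0115*np.cos(t),.0115*np.sin(t),z)) for t in np.linspace(0,6.283,25)]
        cv2.polylines(f,[np.array(q)],True,(255,0,0),1)
    cv2.imwrite('pics/'+name,f)
E
python3 -c "
from ov import *
s=ctrl.get_state();h=s['position']+[0,0,.0178];print(s['position'],s['tcp_rot'])
overlay('scene',(120,180,230,300),5,'o1.png',h,s['tcp_rot'][2]+np.pi)
overlay('top',(380,100,460,180),6,'o2.png',h,s['tcp_rot'][2]+np.pi)
"
```

```text
[ 0.48907888 -0.2230993   0.20195124] [-1.57126548e+00 -2.52008339e-04 -3.03025260e+00]
```

View pics/o1.png

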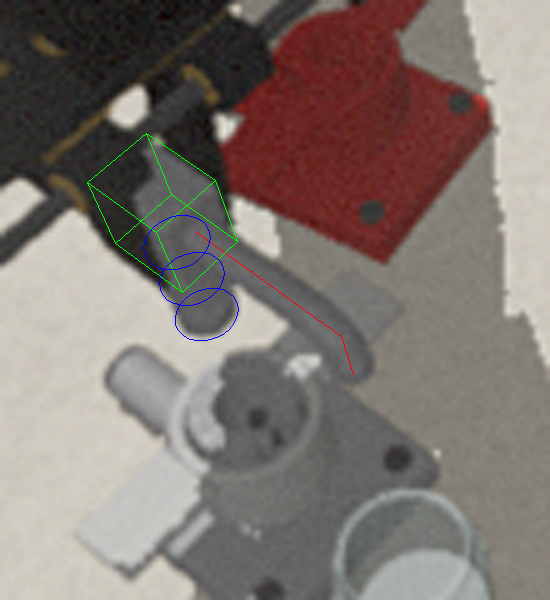

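View pics/o2.png

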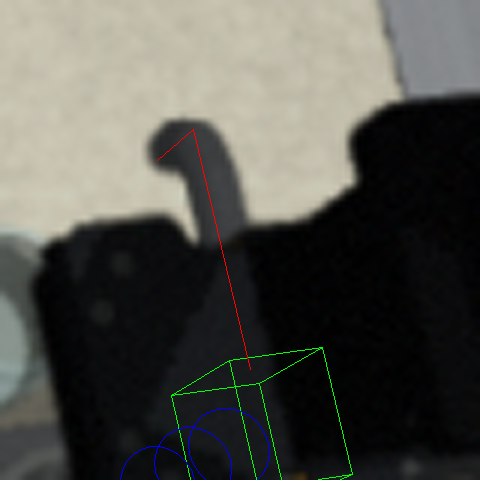

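```bash
python3 -c "
import ov,pickle
from ov import *
D=pickle.load(open('d0.pkl','rb'))
ov.snap=lambda n:D[n]
overlay('scene',(262,140,342,210),6,'p1.png',[.4973,.1496,.075],.6376)
overlay('top',(165,145,245,215),6,'p2.png',[.4973,.1496,.075],.6376)
a=cv2.imread('pics/p1.png');b=cv2.imread('pics/p2.png');cv2.imwrite('pics/p.png',cv2.resize(np.hstack([a,b]),None,fx=.83,fy=.83))
"
```

```text
(no output)
```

View pics/p.png

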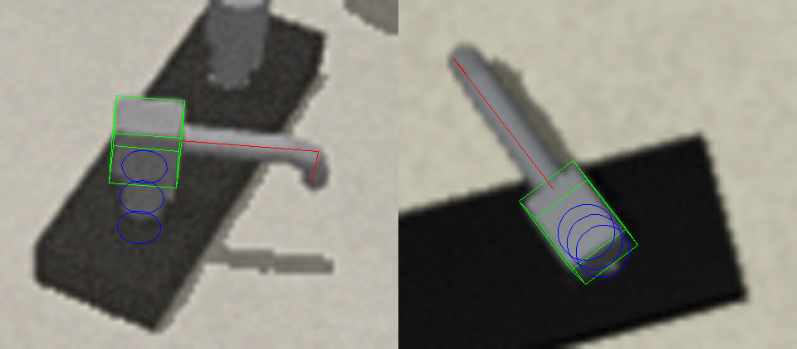

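```bash
python3 -c "
from go import *
delta([.488,-.2245,.145],.11-np.pi)"
```

```text
t 6.88 pos [ 0.4892 -0.2232  0.2022] rpy [-1.5709e+00  1.0000e-04 -3.0303e+00] F [-0.1 -1.  -3.7] w 0.272
turn [ 0.0001  0.0012 -0.0001] shift [0.0013 0.0572 0.0011]
```

send_rows(series=[[0,0,0,0.001,0.01,0.001,0.015],[0,0.001,0,0.0013,0.025,0.0011,0.015],[0,0.001,0,0.0013,0.04,0.0011,0.015],[0,0.001,0,0.0013,0.052,0.0011,0.015],[0,0.001,0,0.0013,0.057,0.0011,0.015],[0,0.001,0,0.0013,0.057,0.0011,0.015],[0,0.001,0,0.0013,0.057,0.0011,0.015],[0,0.001,0,0.0013,0.057,0.0011,0.015]])

```text
time: 7.55
position: [0.4885, -0.2257, 0.1461]
tcp_rot: [-1.57, 0.001, -3.033]
force: [0.2, 0.6, -3.2]
width: 0.272
```

```bash
python3 -c "
from ov import *
delta([.488,-.2245,.145],.11-np.pi)
s=ctrl.get_state();h=s['position']+[0,0,.0178];
overlay('scene',(120,210,230,310),6,'o3.png',h,s['tcp_rot'][2]+np.pi)
s=snap('scene');save(s,'s4.png',(120,210,230,310),6)
"
```

```text
t 7.55 pos [ 0.4885 -0.2257  0.1461] rpy [-1.5698e+00  1.4000e-03 -3.0327e+00] F [ 0.2  0.6 -3.2] w 0.272
turn [-0.001  -0.0011 -0.0014] shift [ 0.0004  0.0011 -0.0012]
```

View pics/o3.png

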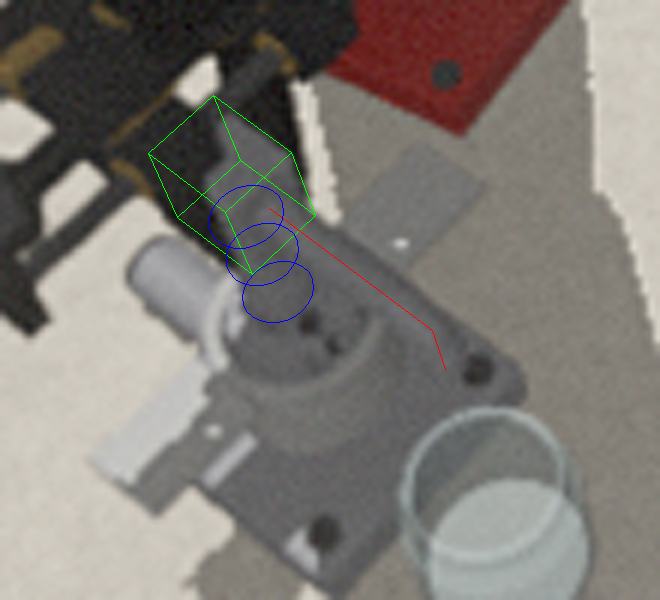

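View pics/s4.png

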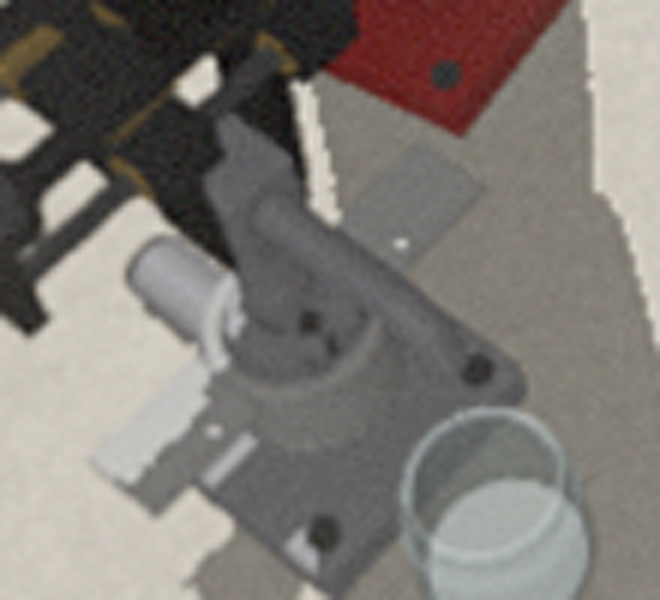

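```bash
python3 -c "
import cv2
for a in('s4','o3'):
    f=cv2.imread('pics/%s.png'%a)[60:440,90:560]
    f=cv2.convertScaleAbs(f,alpha=2.2,beta=-80)
    cv2.imwrite('pics/%se.png'%a,cv2.resize(f,None,fx=1.5,fy=1.5))
"
```

```text
(no output)
```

View pics/s4e.png

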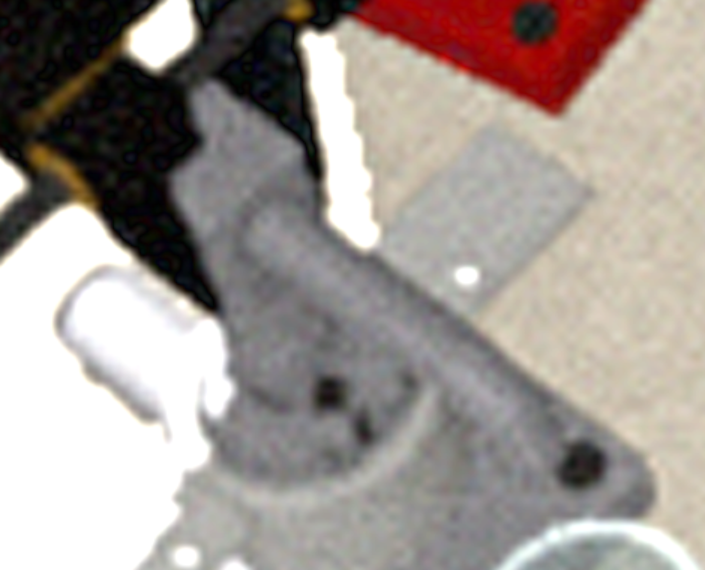

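View pics/o3e.png

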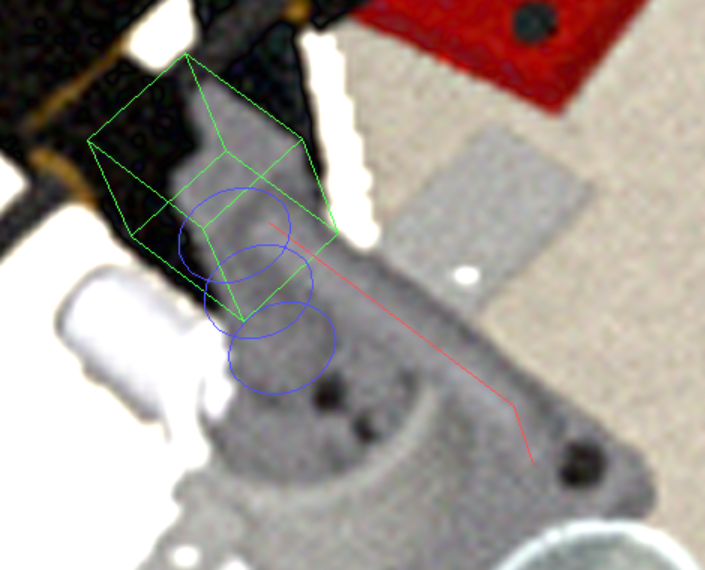

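```bash
python3 -c "
from go import *
delta([.488,-.2245,.130],.11-np.pi)"
```

```text
t 7.65 pos [ 0.4886 -0.2258  0.1464] rpy [-1.5695e+00  1.7000e-03 -3.0328e+00] F [ 1.3 -0.7 -3.7] w 0.27
turn [-0.0013 -0.0012 -0.0017] shift [ 0.0005  0.0164 -0.0014]
```

send_rows(series=[[-0.001,-0.001,-0.001,0.0005,0.003,-0.0013,0.015],[-0.001,-0.001,-0.001,0.0005,0.006,-0.0013,0.015],[-0.001,-0.001,-0.001,0.0005,0.008,-0.0013,0.015],[-0.001,-0.001,-0.001,0.0005,0.008,-0.0013,0.015],[-0.001,-0.001,-0.001,0.0005,0.008,-0.0013,0.015],[-0.001,-0.001,-0.001,0.0005,0.008,-0.0013,0.015]])

```text
time: 8.15
position: [0.4873, -0.2241, 0.1371]
tcp_rot: [-1.572, -0.001, -3.032]
force: [-0.8, -0.6, -3.6]
width: 0.271
```

```bash
python3 -c "
from go import *
delta([.488,-.2245,.130],.11-np.pi)
s=snap('top');save(s,'t5.png',(345,120,455,220),6)
s=snap('scene');f=cv2.convertScaleAbs(s['frame'][220:290,135:220,::-1],alpha=2.2,beta=-80);cv2.imwrite('pics/s5.png',cv2.resize(f,None,fx=8,fy=8,interpolation=cv2.INTER_CUBIC))"
```

```text
t 8.15 pos [ 0.4873 -0.2241  0.1371] rpy [-1.5719e+00 -1.1000e-03 -3.0318e+00] F [-0.8 -0.6 -3.6] w 0.271
turn [ 0.0011 -0.0002  0.0011] shift [-0.0007  0.0071  0.0004]
```

View pics/s5.png

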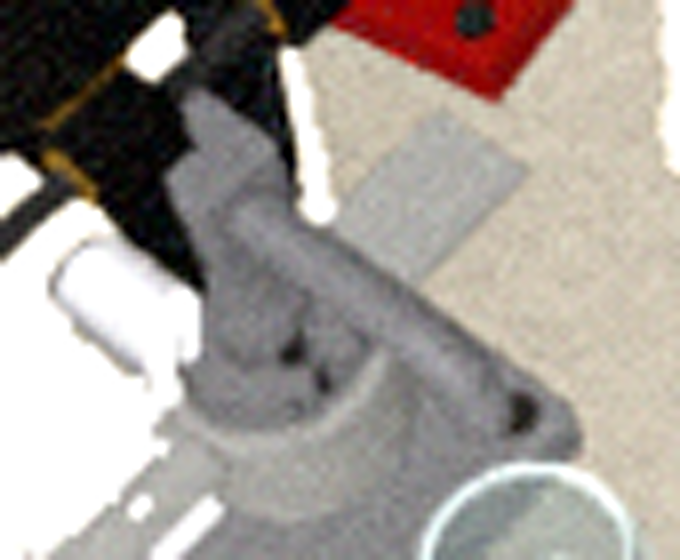

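View pics/t5.png

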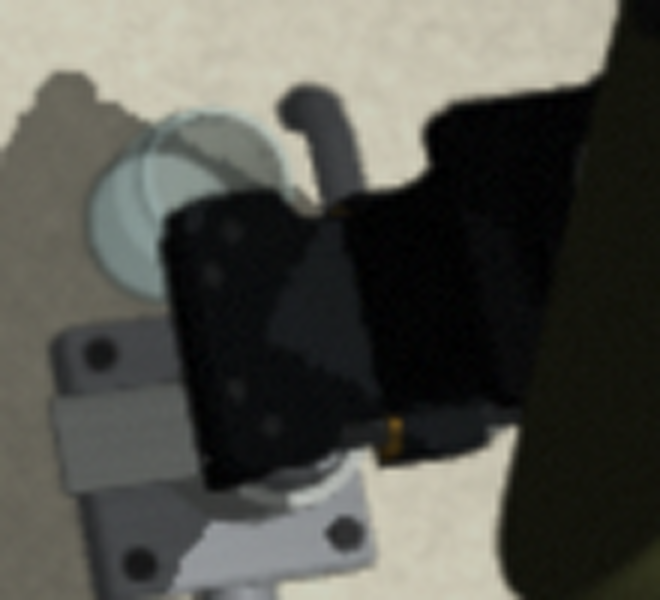

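send_rows(series=[[0.001,0,0.001,-0.0006,0.001,0.0003,0.015],[0.001,0,0.001,-0.0006,0.002,0.0003,0.015],[0.001,0,0.001,-0.0006,0.003,0.0003,0.015],[0.001,0,0.001,-0.0006,0.004,0.0003,0.015],[0.001,0,0.001,-0.0006,0.005,0.0003,0.015],[0.001,0,0.001,-0.0006,0.006,0.0003,0.015],[0.001,0,0.001,-0.0006,0.007,0.0003,0.015],[0.001,0,0.001,-0.0006,0.007,0.0003,0.015]])

```text
time: 8.92
position: [0.4877, -0.2243, 0.1298]
tcp_rot: [-1.571, -0.0, -3.032]
force: [0.2, 1.2, -3.8]
width: 0.271
```

```bash
python3 -c "
from go import *
delta([.488,-.2245,.130],.11-np.pi)"
```

```text
t 8.92 pos [ 0.4877 -0.2243  0.1298] rpy [-1.5711e+00 -5.0000e-04 -3.0318e+00] F [ 0.2  1.2 -3.8] w 0.271
turn [ 0.0003 -0.0002  0.0005] shift [-0.0002 -0.0002  0.0003]
```

No contact force at 0.130, so the tip is at or just into the mouth. Continuing.

send_rows(series=[[0,0,0,0,0.001,0,0.015],[0,0,0,0,0.002,0,0.015],[0,0,0,0,0.003,0,0.015],[0,0,0,0,0.004,0,0.015],[0,0,0,0,0.005,0,0.015],[0,0,0,0,0.006,0,0.015],[0,0,0,0,0.007,0,0.015],[0,0,0,0,0.008,0,0.015],[0,0,0,0,0.008,0,0.015]])

```text
time: 9.67
position: [0.4877, -0.2243, 0.1218]
tcp_rot: [-1.571, -0.0, -3.032]
force: [-0.3, 0.1, -3.4]
width: 0.272
```

send_rows(series=[[0,0,0,0,0.0015,0,0.015],[0,0,0,0,0.003,0,0.015],[0,0,0,0,0.0045,0,0.015],[0,0,0,0,0.006,0,0.015],[0,0,0,0,0.007,0,0.015],[0,0,0,0,0.008,0,0.015],[0,0,0,0,0.009,0,0.015],[0,0,0,0,0.01,0,0.015],[0,0,0,0,0.011,0,0.015],[0,0,0,0,0.011,0,0.015]])

```text
time: 10.5
position: [0.4877, -0.2243, 0.1109]
tcp_rot: [-1.571, -0.0, -3.032]
force: [0.3, -0.2, -4.4]
width: 0.269
```

```bash
python3 -c "
from ov import *
delta([.488,-.2245,.109],.11-np.pi)
s=snap('scene');f=cv2.convertScaleAbs(s['frame'][220:290,135:220,::-1],alpha=2.2,beta=-80);cv2.imwrite('pics/s6.png',cv2.resize(f,None,fx=8,fy=8,interpolation=cv2.INTER_CUBIC))
"
```

```text
t 10.5 pos [ 0.4877 -0.2243  0.1109] rpy [-1.5711e+00 -4.0000e-04 -3.0318e+00] F [ 0.3 -0.2 -4.4] w 0.269
turn [ 0.0003 -0.0002  0.0004] shift [-0.0002  0.0019  0.0002]
```

View pics/s6.png

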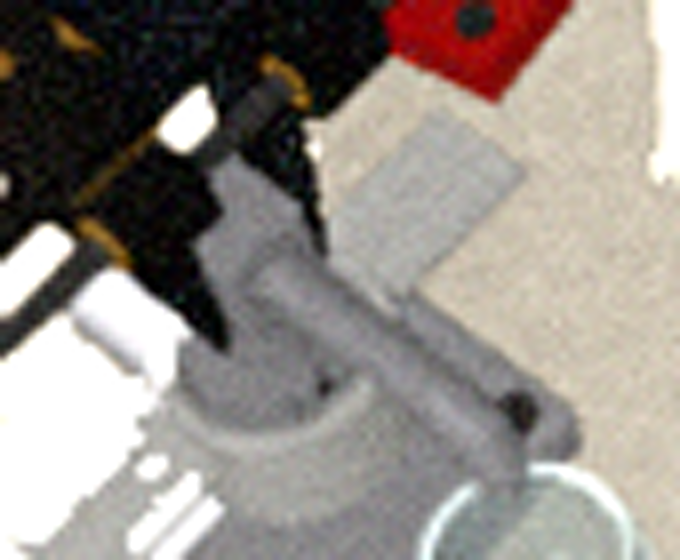

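The stem is in the bore and the outlet heads over the jar rim (crop 520,470). I'll lower it on to the catches in small steps.

send_rows(series=[[0,0,0,0,0.0005,0,0.015],[0,0,0,0,0.001,0,0.015],[0,0,0,0,0.0015,0,0.015],[0,0,0,0,0.002,0,0.015],[0,0,0,0,0.0025,0,0.015],[0,0,0,0,0.003,0,0.015],[0,0,0,0,0.003,0,0.015]])

```text
time: 11.13
position: [0.4878, -0.2243, 0.108]
tcp_rot: [-1.571, -0.0, -3.032]
force: [0.5, 0.2, -3.0]
width: 0.27
```

send_rows(series=[[0,0,0,0,0.0005,0,0.015],[0,0,0,0,0.001,0,0.015],[0,0,0,0,0.0015,0,0.015],[0,0,0,0,0.002,0,0.015],[0,0,0,0,0.002,0,0.015]])

```text
time: 11.55
position: [0.4881, -0.2245, 0.1071]
tcp_rot: [-1.571, 0.0, -3.032]
force: [-1.8, 1.3, 3.1]
width: 0.274
```

Contact at TCP z 0.107 matches the catches, with the key in the slot (on its key it would stop at 0.110). Opening the gripper.

send_rows(series=[[0,0,0,0,0,0,0.03],[0,0,0,0,-0.001,0,0.04],[0,0,0,0,-0.001,0,0.095],[0,0,0,0,-0.001,0,0.095],[0,0,0,0,-0.001,0,0.095],[0,0,0,0,-0.001,0,0.095],[0,0,0,0,-0.001,0,0.095],[0,0,0,0,-0.001,0,0.095]])

```text
time: 12.22
position: [0.4879, -0.2244, 0.1071]
tcp_rot: [-1.571, -0.0, -3.032]
force: [0.3, 1.2, 0.2]
width: 0.749
```

```bash
python3 -c "
from ov import *
delta([.488,-.2245,.086],.11-np.pi)
s=snap('scene');f=cv2.convertScaleAbs(s['frame'][210:310,120:230,::-1],alpha=1.6,beta=-40);cv2.imwrite('pics/s7.png',cv2.resize(f,None,fx=6,fy=6,interpolation=cv2.INTER_CUBIC))
"
```

```text
t 12.22 pos [ 0.4879 -0.2244  0.1071] rpy [-1.5708e+00 -1.0000e-04 -3.0318e+00] F [0.3 1.2 0.2] w 0.749
turn [ 0.     -0.0002  0.0001] shift [-0.0001  0.0211  0.0002]
```

View pics/s7.png

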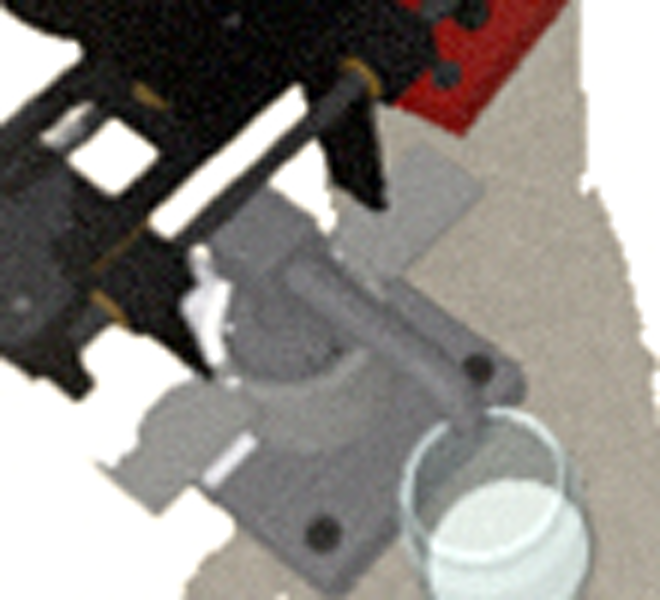

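The spout stands upright, and the fingers hang over both ears at crop (370,190) and (200,370). I'll finish opening and descend on to them.

send_rows(series=[[0,0,0,0,0,0,0.095],[0,0,0,0,0,0,0.095],[0,0,0,0,0.003,0,0.095],[0,0,0,0,0.007,0,0.095],[0,0,0,0,0.011,0,0.095],[0,0,0,0,0.015,0,0.095],[0,0,0,0,0.019,0,0.095],[0,0,0,0,0.022,0,0.095],[0,0,0,0,0.024,0,0.095],[0,0,0,0,0.026,0,0.095],[0,0,0,0,0.028,0,0.095],[0,0,0,0,0.03,0,0.095],[0,0,0,0,0.03,0,0.095]])

```text
time: 13.35
position: [0.4879, -0.2244, 0.0781]
tcp_rot: [-1.571, -0.0, -3.032]
force: [-3.3, 2.7, 6.6]
width: 1.002
```

```bash
python3 -c "
from ov import *
delta([.488,-.2245,.0665],.11-np.pi)
s=snap('scene');f=cv2.convertScaleAbs(s['frame'][210:310,120:230,::-1],alpha=1.6,beta=-40);cv2.imwrite('pics/s8.png',cv2.resize(f,None,fx=6,fy=6,interpolation=cv2.INTER_CUBIC))
"
```

```text
t 13.35 pos [ 0.4879 -0.2244  0.0781] rpy [-1.5711e+00 -5.0000e-04 -3.0318e+00] F [-3.3  2.7  6.6] w 1.002
turn [ 0.0003 -0.0002  0.0005] shift [-0.0001  0.0116  0.0001]
```

View pics/s8.png

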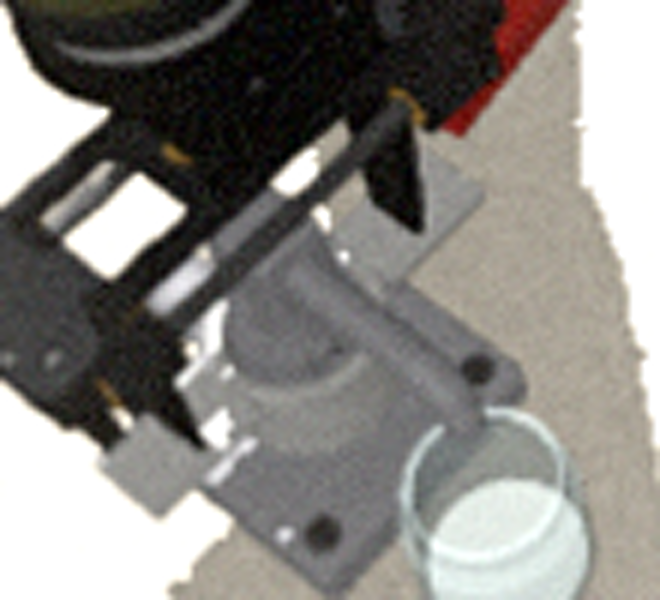

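Ear contact at 6.6 N. Pushing the sleeve down.

send_rows(series=[[0,0,0,0,0.0015,0,0.095],[0,0,0,0,0.003,0,0.095],[0,0,0,0,0.0045,0,0.095],[0,0,0,0,0.006,0,0.095],[0,0,0,0,0.0075,0,0.095],[0,0,0,0,0.009,0,0.095],[0,0,0,0,0.01,0,0.095],[0,0,0,0,0.011,0,0.095],[0,0,0,0,0.012,0,0.095],[0,0,0,0,0.0125,0,0.095],[0,0,0,0,0.0125,0,0.095],[0,0,0,0,0.0125,0,0.095],[0,0,0,0,0.0125,0,0.095]])

```text
time: 14.48
position: [0.4897, -0.225, 0.067]
tcp_rot: [-1.569, 0.004, -3.032]
force: [0.9, 2.7, 10.0]
width: 1.0
```

```bash
python3 -c "
from ov import *
delta([.488,-.2245,.0665],.11-np.pi)
s=snap('scene');f=cv2.convertScaleAbs(s['frame'][210:310,120:230,::-1],alpha=1.6,beta=-40);cv2.imwrite('pics/s9.png',cv2.resize(f,None,fx=6,fy=6,interpolation=cv2.INTER_CUBIC))
"
```

```text
t 14.48 pos [ 0.4897 -0.225   0.067 ] rpy [-1.5692  0.0038 -3.0321] F [ 0.9  2.7 10. ] w 1.0
turn [-0.0016 -0.0006 -0.0038] shift [ 0.0017  0.0005 -0.0007]
```

View pics/s9.png

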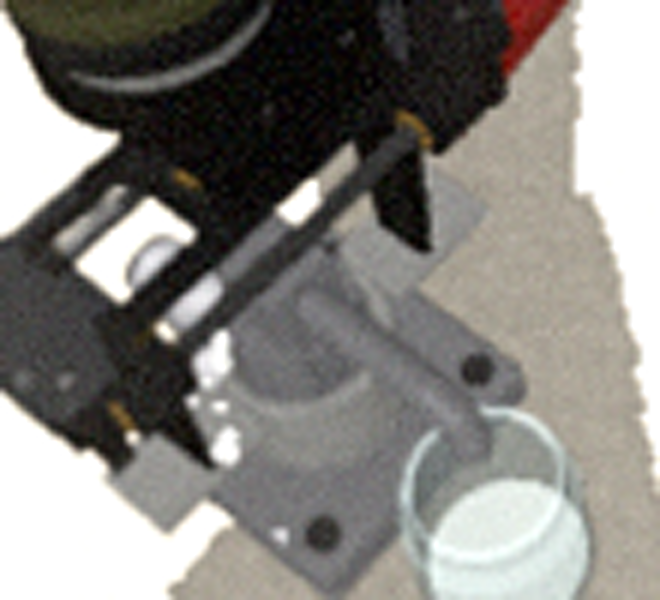

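send_rows(series=[[0,0,0,0,0.0005,0,0.095],[0,0,0,0,0.001,0,0.095],[0,0,0,0,0.0015,0,0.095],[0,0,0,0,0.0015,0,0.095]])

```text
time: 14.87
position: [0.49, -0.2251, 0.0667]
tcp_rot: [-1.569, 0.004, -3.032]
force: [-4.0, 3.3, 23.2]
width: 1.0
```

```bash
python3 -c "
from ov import *
delta([.488,-.2245,.0665],.11-np.pi)
overlay('scene',(120,210,230,310),6,'s10.png',[.488,-.2245,.105],.11)
s=snap('top');f=cv2.convertScaleAbs(s['frame'][120:220,340:450,::-1],alpha=1.6,beta=-40);cv2.imwrite('pics/t10.png',cv2.resize(f,None,fx=6,fy=6,interpolation=cv2.INTER_CUBIC))
"
```

```text
t 14.87 pos [ 0.49   -0.2251  0.0667] rpy [-1.5692  0.004  -3.032 ] F [-4.   3.3 23.2] w 1.0
turn [-0.0016 -0.0004 -0.004 ] shift [ 0.002   0.0002 -0.0009]
```

View pics/s10.png

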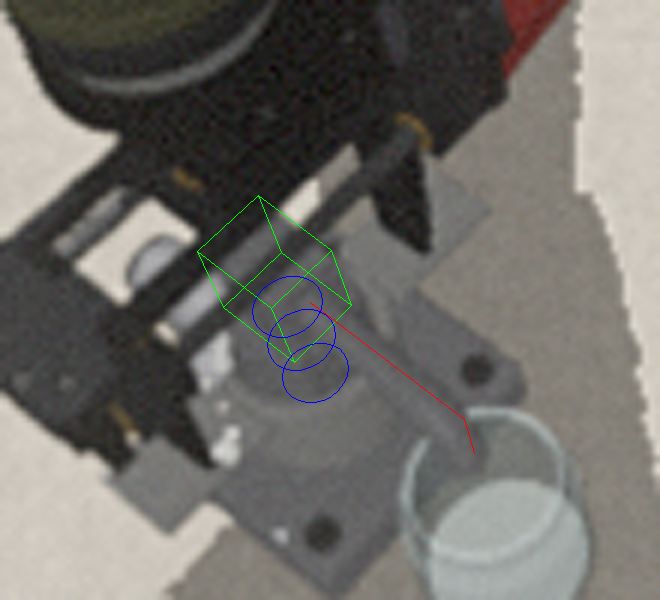

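View pics/t10.png

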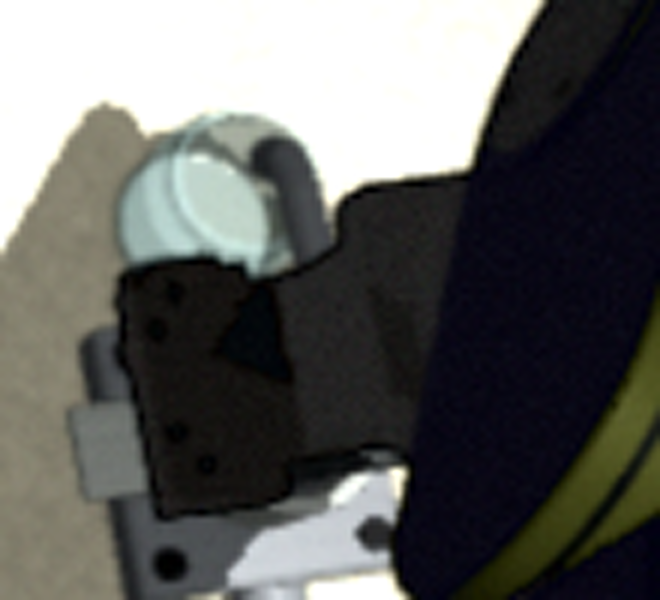

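The outlet matches the seated model at crop (474,452), and 23 N shows the sleeve at its stop. Rising now lets it spring up.

send_rows(series=[[0,0,0,0,-0.001,0,0.095],[0,0,0,0,-0.003,0,0.095],[0,0,0,0,-0.006,0,0.095],[0,0,0,0,-0.009,0,0.095],[0,0,0,0,-0.012,0,0.095],[0,0,0,0,-0.016,0,0.095],[0,0,0,0,-0.022,0,0.095],[0,0,0,0,-0.035,0,0.095],[0,0,0,0,-0.055,0,0.095],[0,0,0,0,-0.08,0,0.095],[0,0,0,0,-0.11,0,0.095],[0,0,0,0,-0.14,0,0.095],[0,0,0,0,-0.165,0,0.095],[0,0,0,0,-0.175,0,0.095],[0,0,0,0,-0.175,0,0.095]])

```text
time: 16.22
position: [0.4893, -0.2252, 0.2423]
tcp_rot: [-1.567, 0.005, -3.032]
force: [0.7, -0.4, -0.3]
width: 1.0
```

```bash
python3 -c "
from ov import *
delta([.265,-.593,.215],-2.72)"
```

```text
t 16.22 pos [ 0.4893 -0.2252  0.2423] rpy [-1.5668  0.0055 -3.0318] F [ 0.7 -0.4 -0.3] w 1.0
turn [-0.0049 -0.3118 -0.0048] shift [0.2635 0.0273 0.3409]
```

Moving aside for a clear view.

send_rows(series=[[0,0,0,0.01,0,0.015,0.095],[0,0,0,0.03,0,0.04,0.095],[0,0,0,0.05,0,0.065,0.095],[0,0,0,0.07,0,0.09,0.095],[0,0,0,0.09,0,0.115,0.095],[0,0,0,0.11,0,0.145,0.095],[0,0,0,0.13,0,0.17,0.095],[0,0,0,0.15,0,0.2,0.095],[0,0,0,0.17,0,0.225,0.095],[0,0,0,0.19,0,0.25,0.095],[0,0,0,0.2,0,0.265,0.095],[0,0,0,0.2,0,0.265,0.095],[0,0,0,0.2,0,0.265,0.095]])

```text
time: 17.3
position: [0.3177, -0.5092, 0.2363]
tcp_rot: [-1.574, -0.0, -3.033]
force: [0.2, 0.8, -0.6]
width: 1.001
```

```bash
python3 -c "
from ov import *
overlay('scene',(120,210,230,310),6,'s11.png',[.488,-.2245,.105],.11)
overlay('top',(340,125,440,215),6,'t11.png',[.488,-.2245,.105],.11)
s=snap('scene');save(s,'s12.png',None,1.5)"
```

```text
(no output)
```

View pics/s11.png

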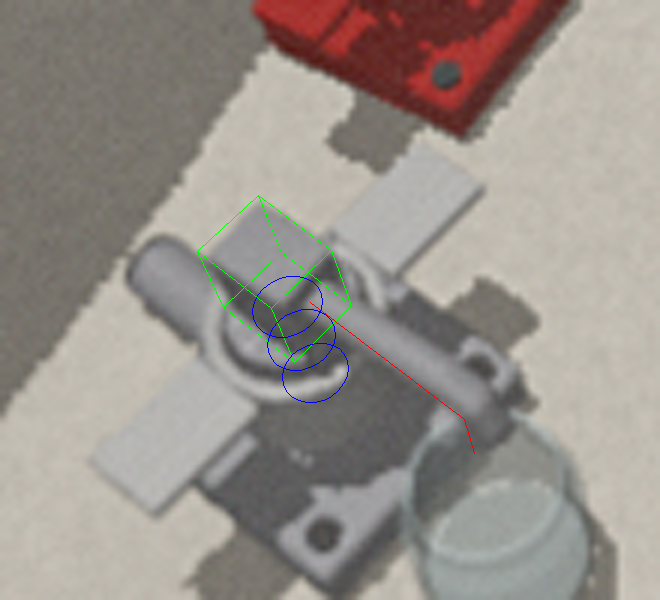

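View pics/t11.png

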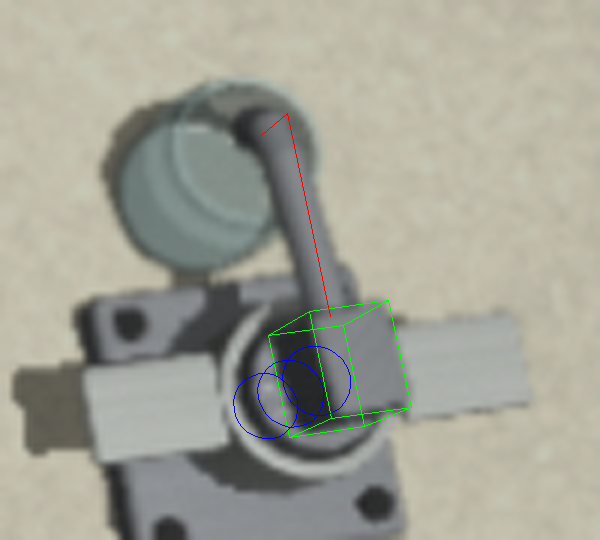

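View pics/s12.png

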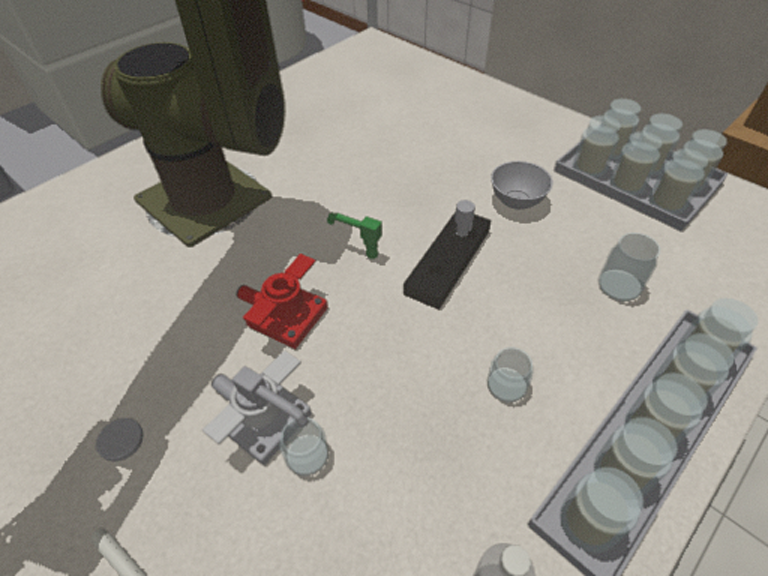

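```bash
python3 -c "
from h import *
for n,c,k in(('scene',(145,235,210,290),11),('top',(375,135,415,205),9)):
    s=snap(n);f=cv2.convertScaleAbs(s['frame'][c[1]:c[3],c[0]:c[2],::-1],alpha=1.4,beta=-20);cv2.imwrite('pics/z_%s.png'%n,cv2.resize(f,None,fx=k,fy=k,interpolation=cv2.INTER_CUBIC))
"
```

```text
(no output)
```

View pics/z_scene.png

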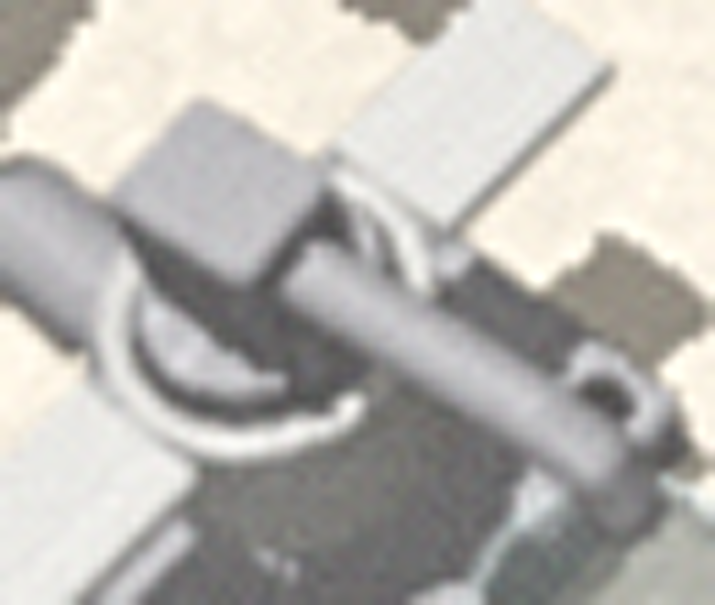

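View pics/z_top.png

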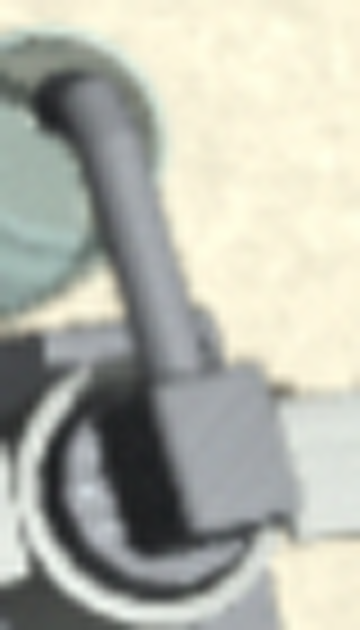

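```bash
cat > fit2.py <<'E'
from h import *
import pickle
from scipy.optimize import least_squares
D=pickle.load(open('d0.pkl','rb'))
A=lambda p:('scene',(145+p[0]/11-.5,235+p[1]/11-.5))
B=lambda p:('top',(375+p[0]/9-.5,135+p[1]/9-.5))
o=[((-17,13,18),A((203,97))),((17,13,18),A((328,187))),((17,-13,18),A((245,283))),((-17,-13,18),A((116,190))),
((17,13,18),B((155,385))),((17,-13,18),B((262,362))),((-17,-13,18),B((297,515))),((-17,13,18),B((190,535))),((85,0,-19),A((628,512))),((85,0,-15),B((55,108)))]
bias={'top':np.array([-.7,-.4]),'scene':np.array([-.8,-.1])}
for tilt in(0,1):
  for bb in(0,1):
    def f(q):
        Rm=R.from_euler('zyx',[q[3],q[4]*tilt,q[5]*tilt]).as_matrix(); r=[]
        for P,(n,xy) in o: r+=list(proj(D[n],q[:3]+Rm@(np.array(P)/1000))-bb*bias[n]-np.array(xy))
        return np.array(r)
    r=least_squares(f,[.488,-.2245,.105,.11,0,0]); print(tilt,bb,np.round(r.x,4),'above mouth',round(r.x[2]-.087,4),'rms',np.sqrt(np.mean(r.fun**2)).round(2))
    Rm=R.from_euler('zyx',[r.x[3],r.x[4]*tilt,r.x[5]*tilt]).as_matrix();print('  outlet',np.round(r.x[:3]+Rm@[.085,0,-.021],4),np.round(r.fun.reshape(-1,2),1).tolist())
E
python3 fit2.py
```

```text
0 0 [ 0.4886 -0.2238  0.1044  0.1884  0.      0.    ] above mouth 0.0174 rms 0.86
  outlet [ 0.5721 -0.2078  0.0834] [[-0.7, -0.9], [1.0, -1.0], [-0.6, 0.5], [-2.1, 0.5], [-1.7, -0.5], [-0.7, -0.8], [0.6, -0.3], [-0.5, 0.4], [-0.2, 1.0], [-0.2, -0.1]]
0 1 [ 0.4885 -0.2237  0.1045  0.1887  0.      0.    ] above mouth 0.0175 rms 0.79
  outlet [ 0.572  -0.2077  0.0835] [[0.1, -0.8], [1.8, -1.0], [0.2, 0.5], [-1.3, 0.5], [-1.0, -0.0], [0.0, -0.3], [1.2, 0.1], [0.2, 0.9], [0.6, 1.0], [0.5, 0.4]]
1 0 [ 0.4885 -0.2219  0.1041  0.1512 -0.0006  0.1192] above mouth 0.0171 rms 0.78
  outlet [ 0.5726 -0.2066  0.0849] [[-0.6, -1.1], [0.7, -0.9], [-1.0, 1.0], [-1.9, 0.7], [-0.9, -0.9], [-0.5, -0.3], [-0.1, 0.3], [-0.6, 0.2], [0.2, 0.5], [-0.2, -0.5]]
1 1 [ 4.884e-01 -2.219e-01  1.042e-01  1.535e-01 -3.000e-04  1.122e-01] above mouth 0.0172 rms 0.72
  outlet [ 0.5724 -0.2066  0.0848] [[0.2, -1.1], [1.5, -0.9], [-0.1, 1.0], [-1.1, 0.7], [-0.3, -0.4], [0.1, 0.1], [0.6, 0.7], [0.1, 0.7], [1.0, 0.5], [0.5, -0.0]]
```

The fit puts the head 17.4 mm above the mouth and the outlet about 9 mm from the jar's centre. The ears are at their original pixels, and the cap and jar have not moved. Handing in.

```bash
python3 -c "
from cell import ctrl
print(ctrl.get_state()['time']); print(ctrl.hand_in())"
```

```text
17.55
the job is handed in; nothing more can be done
None
```

I fitted the steel spout in the grey coupler and handed the job in at 17.6 s. The hand-in reports no verdict, so the checks below are my own.

I lowered the stem in with the key in the slot until it rested on the catches, contact coming at the predicted height. I then opened the gripper, pushed both ears down with the open fingers until the sleeve met its stop at 23 N, and raised the arm clear so the sleeve sprang back.

**Last checks, from the two cameras:**
- **Spout height:** the head is 17.4 mm above the mouth (nominal 18, limit 21.5).
- **Spout position:** it is about 1 mm from the axis.
- **Sleeve:** its ears are back at their starting pixels.
- **Outlet:** it is about 9 mm from the jar's centre (limit 22).
- **Jar and cap:** both look unmoved and upright.
- **Robot:** clear of everything, with no contact force.

**Where the checks disagreed:**
- **Turn:** the spout sits about 4.5° off the coupler's direction, within the key's play. That accounts for most of the outlet offset.
- **Tilt:** when I let the fit include tilt, it gave 0.11 rad, over the 0.08 limit. It hardly fitted the pictures better than no tilt, and the bore's clearance allows only about 0.04 rad, so I took it as fitting noise.

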